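# Move the row of optics to the bench rack in reverse order

### The arm

A 7-joint arm with a two-finger parallel gripper is mounted at the origin on the work surface. World frame = base frame: x ahead of the robot, y to its left, z up, the work surface at z = 0. Lengths are in mm, angles in rad, forces in N, time in s.
With the tool pointing down it reaches from about 400 to 875 mm from the base axis. Payload 4.4 kg.
Tool frame: the origin (TCP) lies midway between the tips of the shut fingers; the grasp point (between the pads) lies ctrl.grip_depth behind it (ctrl.grip_depth is the distance from the TCP to the grasp point, in mm); z points along the fingers, y is the line along which they close (so a half turn about z gives the same grasp; the last joint's range is limited). The gripper opens to 85 mm and grips with 20 to 120 N. Pads are 22 mm wide; open, the fingers measure 114 mm over their backs; the gripper's body (76 mm by 85 mm) begins 54 mm behind the grasp point. The pads swing forward as they close: fully open they stand 13 mm farther back than shut.
Start: joints at [-1.196, 0.628, 0.038, 1.517, -0.027, 0.996, -0.02], TCP at [277.31, 587.892, 231.313] pointing down, gripper open.
Joint ranges: [-3.06, 3.06], [-0.37, 2.12], [-1.25, 1.32], [0.18, 2.47], [-1.1, 4.24], [0.23, 1.98], [-2.94, 2.94]. Speed limits (rad/s): [2.57, 2.57, 3.14, 3.14, 3.14, 3.14, 3.14].

### API

Orientations are given as [roll, pitch, yaw] about the fixed x, y, z axes, in that order (R = Rz(yaw) Ry(pitch) Rx(roll)).
In Python, from cell import ctrl gives the robot as it stands.
- The arm moves only by the tool carry_out, never from a script. Its argument "deltas" is one flat list of numbers, 7 for each row, row after row: the turn, a rotation vector about the tool's x, y, z in degrees, then the shift along the tool's x, y, z in m, then the closure, from -1 (fully open) to 1 (shut). In form: [wx, wy, wz, dx, dy, dz, claw, wx, wy, wz, dx, dy, dz, claw, ...]. A call has 1 to 12 rows; each row shifts and turns the commanded pose from where the row before left it, along the tool's axes as they then stand; what a row does not reach is not made up. A row lasts 1/8 s, in which the tool goes at most 62.5 mm and 10.7 degrees, less where a joint would pass 70% of its speed; a pose out of reach is approached as far as the arm can. A call with a gripper value outside its range is refused whole. The fingers move at their own pace and stop on an object; the grip force is fixed at half the most. Time passes only in rows, so rows that do not move let the fingers close. It gives the time, the measured TCP pose, the force, the opening and the grip force at its end, in the units of the state.
- ctrl.read_state(): the state, without advancing time (a new reading comes with each control period).
- ctrl.get_image(name): name is "side" or "top" or "wrist"; returns the picture (420x560x3 uint8, red, green, blue); there is no depth.
- ctrl.calibration(name): a dict with "mtx" (3x3 intrinsics, pixels), "R" (3x3) and "t" (3): a world point X has camera coordinates R X + t. Camera axes: x right, y down, z forward; pixel columns grow to the right and rows downward; lengths in mm; the calibration is good to about 2 mm. A picture is of the moment at which its call begins: read the wrist's pose just before it. calibration takes no time and is no camera call; for the wrist camera it gives the pose at the moment of the call.
- ctrl.finish_job(): hands the job in; it is judged then, once.
The state is a dict: "clock": time; "qpos": joint angles; "qd": joint speeds; "tau": joint torques, N m; "eef_pos": TCP position; "tool_rot": TCP orientation; "force": force on the tool from outside, world axes, zero at the start; "torque": the same for the moment, N m; "width": finger opening in mm; "gripper_force": force on a finger pad.
Only numpy, scipy, OpenCV 4.12 (cv2) and the standard library are available. Lean on these libraries where they do the work, as an engineer would, in place of code of your own. Each camera call takes 0.05 s, during which the arm holds its last target. There are 200 camera calls.

### The job

Move the four optical parts from the plywood carrier to the empty aluminium rack, one to a bay, in the reverse order: the part nearest the carrier's knob goes into the bay farthest from the rack's knob, and so on, so that the part farthest from the carrier's knob ends up next to the rack's knob. Keep each part upright, set it down inside its bay rather than dropping it, and leave all four standing there.

Things in the scene. Friction and masses are not known exactly. Their poses are not given: they have to be found in the camera images.
- carrier: Plywood carrier holding the parts at the start: 66 (x) x 264 mm (y), walls and dividers 4 mm thick, tops at z = 16 mm; four bays at y = +97.5, +32.5, -32.5, -97.5 mm, x = 0, each 61 (y) x 58 mm (x) inside, a cork pad in each. Knob, black plastic, 22 mm across, 30 mm high, beyond the +y end at y = +146 mm. Origin: underside centre, on the bench; z up. Fixed, left or right on the bench, any yaw.
- rack: Empty aluminium rack to be filled: 66 (x) x 264 mm (y), walls and dividers 4 mm thick, tops at z = 16 mm; four bays at y = +97.5, +32.5, -32.5, -97.5 mm, x = 0, each 61 (y) x 58 mm (x) inside, bay floor at z = 6 mm. Knob, plain steel, 22 mm across, 30 mm high, beyond the +y end at y = +146 mm. Origin: underside centre, on the bench; z up. Fixed, left or right on the bench, any yaw.
- tube: Lens tube: black cylinder, 30 mm diameter up to 72 mm, then a collar of 36 mm diameter to its top at 90 mm, with glass in the top; about 0.11 kg. Grip its plain part or the collar. Loose, upright; starts within 4 mm (x, y) of its carrier bay's middle, underside 7 mm above the bench. Origin: underside centre; z up along its axis.
- objective: Microscope objective standing nose up: steel cylinder, 34 mm diameter up to 48 mm, then brass, tapering to a nose of 18 mm diameter from 60 mm to the top at 70 mm; about 0.14 kg. Loose, upright; starts within 4 mm (x, y) of its carrier bay's middle, underside 7 mm above the bench. Origin: underside centre; z up along its axis.
- cube: Beam-splitter housing: black square block, 38 x 38 mm and 60 mm tall, with a round window in the top; about 0.15 kg. Its x and y axes are normal to its sides; at the start its sides are turned at most 0.15 rad from the carrier's. Loose, upright; starts within 4 mm (x, y) of its carrier bay's middle, underside 7 mm above the bench. Origin: underside centre; z up along its axis.
- post: Pillar post: steel rod, 25 mm diameter, 100 mm tall in all, on a round foot of 38 mm diameter and 8 mm thickness; about 0.30 kg. Loose, upright; starts within 4 mm (x, y) of its carrier bay's middle, underside 7 mm above the bench. Origin: underside centre; z up along its axis.
- pad_tube: The thin cork pad, 54 x 54 x 3 mm, fixed in the carrier bay where the lens tube stands at the start; it stays there and so marks that part's starting bay. Origin: underside centre, 4 mm above the bench; y along the row.
- pad_objective: The thin cork pad, 54 x 54 x 3 mm, fixed in the carrier bay where the objective stands at the start; it stays there and so marks that part's starting bay. Origin: underside centre, 4 mm above the bench; y along the row.
- pad_cube: The thin cork pad, 54 x 54 x 3 mm, fixed in the carrier bay where the square block stands at the start; it stays there and so marks that part's starting bay. Origin: underside centre, 4 mm above the bench; y along the row.
- pad_post: The thin cork pad, 54 x 54 x 3 mm, fixed in the carrier bay where the pillar post stands at the start; it stays there and so marks that part's starting bay. Origin: underside centre, 4 mm above the bench; y along the row.
There are look-alikes about, which are no part of the job. What is shaped like the objective but green is not meant.

How it is judged:
By the outcome, as a careful person would: the job done as asked, in the order asked, and still so for the second after the job is handed in, with the robot touching nothing.
It also fails if it takes over 109 s, if anything falls off the work surface, if the arm or the gripper's body presses on something with over 40 N, if the wrist force passes 120 N, or if a joint passes its speed limit or range.

## Working session

There is one attempt and no reset: what is moved stays moved. The work goes in short steps, Python scripts to look and compute and a tool call to move; the robot and the scene stay as the last step left them, time stands still between calls to the robot, and variables do not carry over. Pictures are saved under pics/ and viewed, at most 14 in all, crops included, and the job is handed in when it is done.

Besides the shell and the picture viewer there is one more tool, called after "Emit:" by a JSON object that holds its "method" and its "body". carry_out: Moves the arm, as the interface text tells. Its arguments: {"type":"object","properties":{"deltas":{"type":"array"}},"required":["deltas"]}

```bash
mkdir -p pics; ls
python3 - <<'E'
from cell import ctrl
import cv2
s=ctrl.read_state();print(s,ctrl.grip_depth)
for n in("top","side"):
    im=ctrl.get_image(n);cv2.imwrite(f"pics/{n}0.png",im[:,:,::-1]);c=ctrl.calibration(n);print(n,c)
E
```

```text
pics
{'clock': 0.0, 'qpos': array([-1.19581269,  0.6293458 ,  0.03844054,  1.51838013, -0.02698794,
        0.99626002, -0.02001795]), 'qd': array([-5.61977733e-05, -6.62792304e-04,  7.14178686e-04, -7.87040278e-05,
        4.93790655e-04,  3.01172575e-04,  1.33401310e-04]), 'tau': array([ 2.30335982e-04, -5.63396788e+01,  1.22639302e+00, -1.93442470e+01,
        1.10144739e-02,  1.05545222e-02, -3.92044967e-06]), 'eef_pos': array([277.03381942, 587.32308165, 230.38537826]), 'tool_rot': array([-3.13971768e+00,  3.41014647e-05,  2.70079853e+00]), 'force': array([-0.30243307,  0.5239955 , -0.96388853]), 'torque': array([ 0.01356168,  0.05376588, -0.01941265]), 'gripper_force': 0.0, 'width': 85.44274770403072} 18.700000000000003
top {'mtx': array([[400.83789735,   0.        , 273.58946068],
       [  0.        , 400.83789735, 211.42952228],
       [  0.        ,   0.        ,   1.        ]]), 'R': array([[-0.00701192, -0.99993516,  0.00897319],
       [-0.98663216,  0.00545706, -0.16287173],
       [ 0.1628122 , -0.00999529, -0.98660645]]), 't': array([-30.42182616, 524.23665909, 730.7007811 ])}
side {'mtx': array([[419.88207383,   0.        , 276.55465674],
       [  0.        , 419.88207383, 212.55464628],
       [  0.        ,   0.        ,   1.        ]]), 'R': array([[ 0.76659477, -0.64205449, -0.0099243 ],
       [-0.36112147, -0.41828613, -0.83344346],
       [ 0.53096491,  0.64249728, -0.55251562]]), 't': array([-420.96507702,  214.59576718,  811.3222682 ])}
```

View pics/top0.png

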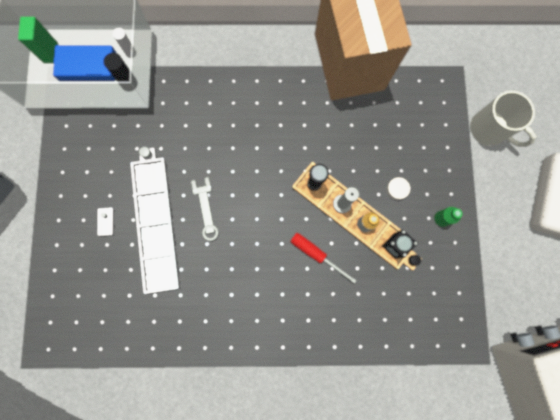

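View pics/side0.png

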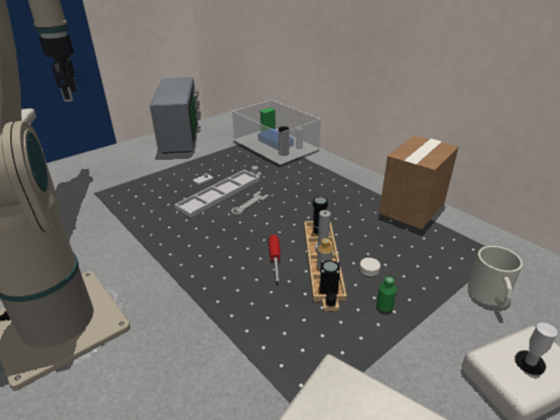

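The top view shows an aluminium rack at the left with its steel knob at about (146,153), and a plywood carrier at the right with its black knob at (414,260). From the knob outward, the parts look like the cube (402,243), objective (371,222), post (347,198) and tube (318,177). The green bottle-shaped thing at (451,216) is the decoy. The black and white cylinders in the acrylic box at (118,65) and (122,37) are not in the carrier, so they aren't meant either. I'll confirm with an enlarged crop and measure at the same time.

```bash
cat > h.py <<'E'
import numpy as np,cv2
from cell import ctrl
def ray(px,c,z):
    d=np.linalg.solve(c["mtx"],np.array([px[0],px[1],1.]));d=c["R"].T@d;o=-c["R"].T@c["t"]
    return (o+d*(z-o[2])/d[2])[:2]
def proj(X,c):
    p=c["mtx"]@(c["R"]@np.asarray(X,float)+c["t"]);return p[:2]/p[2]
E
python3 - <<'E'
from h import *
im=cv2.imread("pics/top0.png");c=ctrl.calibration("top")
hsv=cv2.cvtColor(im,cv2.COLOR_BGR2HSV)
def big(m):
    cs,_=cv2.findContours(m,cv2.RETR_EXTERNAL,cv2.CHAIN_APPROX_NONE);return max(cs,key=cv2.contourArea)
W=cv2.inRange(hsv,(0,0,150),(180,50,255));roi=np.zeros_like(W);roi[158:310,125:185]=255
k=big(W&roi);P=np.array([ray(p[0],c,16) for p in k],np.float32)
print("rack",cv2.minAreaRect(P),"knob",ray((146,153),c,30))
O=cv2.inRange(hsv,(8,70,90),(28,255,255));roi[:]=0;roi[150:275,285:425]=255
M=cv2.morphologyEx(O&roi,cv2.MORPH_CLOSE,np.ones((15,15),np.uint8))
k=big(M);P=np.array([ray(p[0],c,16) for p in k],np.float32)
print("carrier",cv2.minAreaRect(P),"knob",ray((414,260),c,30))
a=cv2.resize(im[145:280,285:470],None,fx=4,fy=4,interpolation=cv2.INTER_CUBIC)
cv2.imwrite("pics/crop1.png",a)
b=cv2.resize(im[140:300,120:190],None,fx=3.5,fy=3.5,interpolation=cv2.INTER_CUBIC);cv2.imwrite("pics/crop2.png",b)
E
```

```text
rack ((502.77197265625, 208.27127075195312), (281.3612976074219, 78.57872009277344), 8.381607055664062) knob [646.41685919 221.29088802]
carrier ((514.3858032226562, -203.26702880859375), (289.774169921875, 70.45468139648438), 50.8380012512207) knob [ 429.63412547 -304.34440019]
```

View pics/crop1.png

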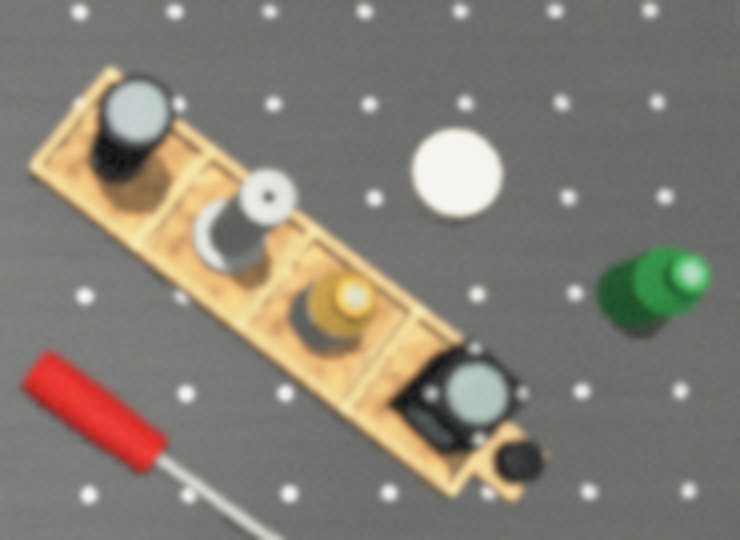

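View pics/crop2.png

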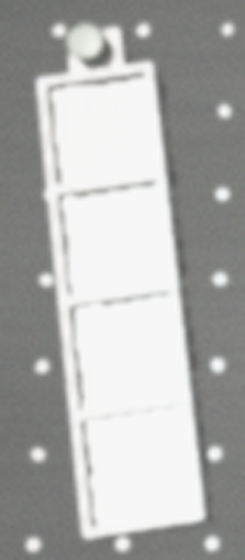

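The crop confirms the order from the black knob: cube (window at about (404,243)), objective with brass nose (373,219), steel post (351,194), tube (319,172). The objective-shaped green part stands outside the carrier. The rack crop gives its corners as (131,162), (164,158), (179,288), (144,293) and the steel knob as (144,152).

```bash
cat >> h.py <<'E'
c=ctrl.calibration("top")
A=lambda u,v:((u+.5)/4-.5+285,(v+.5)/4-.5+145)
B=lambda u,v:((u+.5)/3.5-.5+120,(v+.5)/3.5-.5+140)
E
python3 - <<'E'
from h import *
print("cam",-c["R"].T@c["t"])
for n,u,v,z in[("tube",137,110,97),("post",267,197,107),("obj",354,297,77),("cube",477,393,67),("postfoot",232,235,15),("cknob",521,461,30)]:
    print(n,ray(A(u,v),c,z).round(1))
s=[ray(A(*p),c,67) for p in[(475,347),(522,393),(479,440),(431,394)]]
for i in range(4):
    d=s[(i+1)%4]-s[i];print("edge",np.hypot(*d).round(1),np.degrees(np.arctan2(d[1],d[0])).round(1))
for n,u,v in[("far L",113,68),("near L",32,165),("near R",455,494)]:
    print("car",n,ray(A(u,v),c,16).round(1),ray(A(u,v),c,0).round(1))
for n,u,v in[("UL",38,78),("UR",153,63),("LR",205,517),("LL",84,537)]:
    print("rack",n,ray(B(u,v),c,16).round(1),ray(B(u,v),c,0).round(1))
print("rknob",ray(B(86,42),c,30).round(1))
for n,q in[("d1",[(63,193),(157,181)]),("d2",[(72,304),(168,293)]),("d3",[(82,417),(178,405)])]:
    print(n,[ray(B(*p),c,16).round(1) for p in q])
E
```

```text
cam [398.04843303 -25.97707986 806.57041232]
tube [ 587.4 -116.4]
post [ 544.5 -172.1]
obj [ 503.5 -216.8]
cube [ 459.7 -274.3]
postfoot [ 544.3 -173. ]
cknob [ 429.9 -306.1]
edge 29.8 -136.3
edge 30.3 135.3
edge 29.9 44.5
edge 30.7 -45.0
car far L [ 631.2 -115. ] [ 635.9 -116.8]
car near L [580.6 -72.8] [584.3 -73.8]
car near R [ 414.6 -277.6] [ 414.9 -282.7]
rack UL [632.2 256.3] [636.9 262.1]
rack UR [640.9 190. ] [645.8 194.4]
rack LR [380.7 151.6] [380.3 155.1]
rack LL [370.3 217.7] [369.8 222.7]
rknob [649.3 225. ]
d1 [array([563.9, 238.6]), array([570.6, 185.1])]
d2 [array([499.7, 230.4]), array([505.7, 176.4])]
d3 [array([436.1, 221.9]), array([442.4, 168.6])]
```

Cube, objective, post and tube run outward from the carrier knob, so they go to rack bays y = -97.5, -32.5, +32.5 and +97.5 respectively. The carrier's y axis points at -129.1°. The rack centre is (506, 204) with its y axis at 8.4°. I'll take the tall parts first, starting with the tube.

```bash
cat > go.py <<'E'
import sys
from h import *
from scipy.spatial.transform import Rotation as R
def go(x,y,z,yaw):
    "remaining turn (deg, tool axes) and shift (mm) before / after that turn"
    s=ctrl.read_state();r=R.from_euler("xyz",s["tool_rot"]);t=R.from_euler("xyz",[np.pi,0,np.radians(yaw)])
    d=np.array([x,y,z])-s["eef_pos"]
    print("t%.2f"%s["clock"],s["eef_pos"].round(1),"yaw%.1f"%np.degrees(s["tool_rot"][2]),"w%.1f g%.1f"%(s["width"],s["gripper_force"]),"F",s["force"].round(1))
    print("turn",(r.inv()*t).as_rotvec(degrees=True).round(1),"shift now",r.inv().apply(d).round(1),"shift after turn",t.inv().apply(d).round(1),"q7 %.2f"%s["qpos"][6])
if __name__=="__main__": go(*map(float,sys.argv[1:]))
E
python3 go.py 587.4 -116.4 150 50.9
```

```text
t0.10 [277.1 587.4 230.5] yaw154.7 w85.5 g0.0 F [-0.1  0.8  0.5]
turn [-1.000e-01  1.000e-01  1.038e+02] shift now [-580.9 -504.    81.3] shift after turn [-350.5  684.7   80.5] q7 -0.02
```

Emit:
{"method": "carry_out", "body": {"deltas": [0,0,0,-0.0415,-0.036,0,-1,0,0,0,-0.0415,-0.036,0,-1,0,0,0,-0.0415,-0.036,0,-1,0,0,0,-0.0415,-0.036,0,-1,0,0,0,-0.0415,-0.036,0,-1,0,0,0,-0.0415,-0.036,0,-1,0,0,0,-0.0415,-0.036,0,-1,0,0,0,-0.0415,-0.036,0,-1,0,0,0,-0.0415,-0.036,0,-1,0,0,0,-0.0415,-0.036,0,-1,0,0,0,-0.0415,-0.036,0,-1,0,0,0,-0.0415,-0.036,0,-1]}}

```text
clock: 1.6
eef_pos: [543.7, -16.9, 231.1]
tool_rot: [3.142, -0.001, 2.701]
force: [-0.3, 0.8, -0.1]
width: 85.5
gripper_force: 0.0
```

Emit:
{"method": "carry_out", "body": {"deltas": [0,0,0,-0.0415,-0.036,0,-1,0,0,0,-0.0415,-0.036,0,-1,0,0,10.4,0,0,0,-1,0,0,10.4,0,0,0,-1,0,0,10.4,0,0,0,-1,0,0,10.4,0,0,0,-1,0,0,10.4,0,0,0,-1,0,0,10.4,0,0,0,-1,0,0,10.4,0,0,0,-1,0,0,10.4,0,0,0,-1,0,0,10.4,0,0,0,-1,0,0,10.4,0,0,0,-1]}}

```text
clock: 3.1
eef_pos: [587.4, -115.6, 230.9]
tool_rot: [-3.141, 0.0, 0.88]
force: [-0.1, 0.5, -0.9]
width: 85.1
gripper_force: 0.0
```

```bash
python3 go.py 587.4 -116.4 150 50.9
python3 - <<'E'
from h import *
c=ctrl.calibration("wrist");im=ctrl.get_image("wrist");cv2.imwrite("pics/w1.png",im[:,:,::-1])
for n,X in dict(tube=(587.4,-116.4,97),post=(544.5,-172.1,107),obj=(503.5,-216.8,77),cube=(459.7,-274.3,67)).items():print(n,proj(X,c).round(0))
E
```

```text
t3.10 [ 587.4 -115.6  230.9] yaw50.4 w85.1 g0.0 F [-0.1  0.5 -0.9]
turn [-0.1  0.  -0.5] shift now [-0.6  0.6 80.9] shift after turn [-0.6  0.5 80.9] q7 -0.16
tube [277. 197.]
post [279. 271.]
obj [276. 308.]
cube [279. 356.]
```

View pics/w1.png

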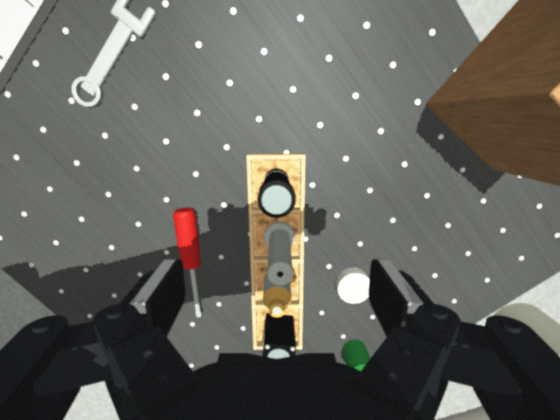

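The wrist view agrees with the top-view positions to 1–3 px: tube at (277,198), post (280,271), nose (277,311), cube window (279,353). The jaws line up across the carrier, so I'll descend on the tube and close.

Emit:
{"method": "carry_out", "body": {"deltas": [0,0,0,-0.0006,0.0006,0.038,-1,0,0,0,0,0,0.038,-1,0,0,0,0,0,0.038,-1,0,0,0,0,0,0.038,-1,0,0,0,0,0,0.025,-1,0,0,0,0,0,0.0125,-1,0,0,0,0,0,0,1,0,0,0,0,0,0,1,0,0,0,0,0,0,1,0,0,0,0,0,0,1,0,0,0,0,0,0,1,0,0,0,0,0,0,1]}}

```text
clock: 4.65
eef_pos: [588.4, -116.8, 43.0]
tool_rot: [3.14, -0.001, 0.886]
force: [-2.0, 0.3, 6.3]
width: 31.2
gripper_force: 47.0
```

```bash
python3 go.py 602.5 218.1 160 8.4
```

```text
t4.65 [ 588.4 -116.8   43. ] yaw50.8 w31.2 g47.0 F [-2.   0.3  6.3]
turn [ 0.1 -0.1 42.4] shift now [ 268.4 -200.8 -117. ] shift after turn [  62.9 -329.3 -117. ] q7 -0.01
```

Emit:
{"method": "carry_out", "body": {"deltas": [0,0,0,0,0,-0.02,1,0,0,0,0,0,-0.03,1,0,0,0,0,0,-0.04,1,0,0,0,0,0,-0.03,1,0,0,0,0.02,-0.015,0,1,0,0,0,0.036,-0.027,0,1,0,0,0,0.04,-0.03,0,1,0,0,0,0.04,-0.03,0,1,0,0,0,0.04,-0.03,0,1,0,0,0,0.04,-0.03,0,1,0,0,0,0.032,-0.024,0,1,0,0,0,0.02,-0.015,0,1]}}

```text
clock: 6.15
eef_pos: [601.3, 221.2, 162.7]
tool_rot: [-3.141, -0.001, 0.889]
force: [0.6, -0.5, -1.1]
width: 31.1
gripper_force: 48.2
```

Emit:
{"method": "carry_out", "body": {"deltas": [0,0,6,0,0,0,1,0,0,8,0,0,0,1,0,0,8,0,0,0,1,0,0,8,0,0,0,1,0,0,8,0,0,0,1,0,0,4.4,0,0,0,1,0,0,0,0,0,0,1,0,0,0,0,0,0,1]}}

```text
clock: 7.15
eef_pos: [601.7, 218.2, 162.3]
tool_rot: [-3.141, -0.0, 0.147]
force: [-0.4, -0.7, -0.9]
width: 31.2
gripper_force: 48.2
```

```bash
python3 go.py 602.5 218.1 42.5 8.4;python3 - <<'E'
from h import *
c=ctrl.calibration("wrist");im=ctrl.get_image("wrist");cv2.imwrite("pics/w2.png",im[:,:,::-1])
u=np.array([np.cos(np.radians(8.4)),np.sin(np.radians(8.4))]);v=np.array([u[1],-u[0]])
for a,b in[(-132,-33),(-132,33),(132,33),(132,-33)]:print(proj([*(np.array([506,203.9])+a*u+b*v),16],c).round(0))
E
```

```text
t7.15 [601.7 218.2 162.3] yaw8.4 w31.2 g48.2 F [-0.4 -0.7 -0.9]
turn [-0. -0.  0.] shift now [  0.8   0.2 119.8] shift after turn [  0.8   0.2 119.8] q7 -1.23
[247. 385.]
[304. 385.]
[312. 156.]
[240. 156.]
```

View pics/w2.png

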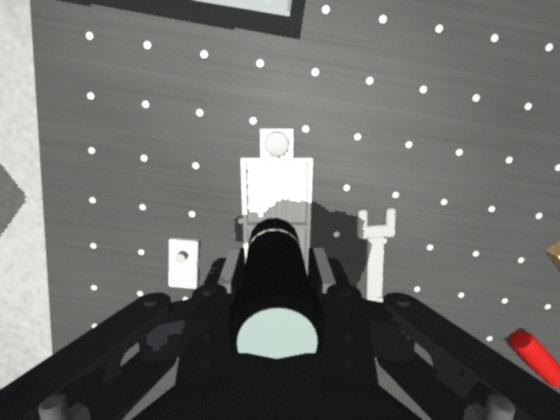

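The rack's knob end shows at (241,158)–(313,158), within 2 px of the prediction, and the tube hangs upright. I'll lower it into the knob-end bay.

Emit:
{"method": "carry_out", "body": {"deltas": [0,0,0,0.0008,0.0002,0.025,1,0,0,0,0,0,0.035,1,0,0,0,0,0,0.03,1,0,0,0,0,0,0.017,1,0,0,0,0,0,0.007,1,0,0,0,0,0,0.003,1,0,0,0,0,0,0.0018,1,0,0,0,0,0,0,1,0,0,0,0,0,0,1]}}

```text
clock: 8.32
eef_pos: [602.8, 218.1, 43.5]
tool_rot: [-3.141, -0.001, 0.146]
force: [-0.0, 0.2, -1.6]
width: 31.4
gripper_force: 48.2
```

```bash
python3 go.py 602.5 218.1 42 8.4
```

```text
t8.32 [602.8 218.1  43.5] yaw8.4 w31.4 g48.2 F [-0.   0.2 -1.6]
turn [-0. -0. -0.] shift now [-0.3 -0.   1.5] shift after turn [-0.3 -0.   1.5] q7 -1.13
```

Emit:
{"method": "carry_out", "body": {"deltas": [0,0,0,0,0,0.001,1,0,0,0,0,0,0,1]}}

```text
clock: 8.57
eef_pos: [602.7, 218.0, 42.2]
tool_rot: [-3.141, -0.0, 0.146]
force: [-0.2, 0.1, 0.5]
width: 31.5
gripper_force: 48.1
```

Emit:
{"method": "carry_out", "body": {"deltas": [0,0,0,0,0,0.0006,1,0,0,0,0,0,0,1]}}

```text
clock: 8.82
eef_pos: [603.0, 218.1, 42.0]
tool_rot: [-3.141, -0.001, 0.146]
force: [0.2, -0.4, 5.6]
width: 31.4
gripper_force: 47.9
```

Contact confirmed (5.6 N). Releasing, rising and going to the post.

Emit:
{"method": "carry_out", "body": {"deltas": [0,0,0,0,0,0,-1,0,0,0,0,0,0,-1,0,0,0,0,0,0,-1,0,0,0,0,0,0,-1,0,0,0,0,0,-0.02,-1,0,0,0,0,0,-0.04,-1,0,0,0,0,0,-0.04,-1,0,0,0,0,0,-0.04,-1,0,0,0,0,0,-0.04,-1]}}

```text
clock: 9.95
eef_pos: [602.7, 217.7, 224.3]
tool_rot: [-3.141, -0.001, 0.145]
force: [0.2, 0.2, 0.2]
width: 85.3
gripper_force: 0.0
```

```bash
python3 go.py 544.5 -172.1 51.5 50.9
```

```text
t9.95 [602.7 217.7 224.3] yaw8.3 w85.3 g0.0 F [0.2 0.2 0.2]
turn [  0.   -0.1 -42.6] shift now [-114.2  377.3  172.6] shift after turn [-339.2  200.7  172.8] q7 -1.28
```

Emit:
{"method": "carry_out", "body": {"deltas": [0,0,0,-0.0143,0.0472,0,-1,0,0,0,-0.0143,0.0472,0,-1,0,0,0,-0.0143,0.0472,0,-1,0,0,0,-0.0143,0.0472,0,-1,0,0,0,-0.0143,0.0472,0,-1,0,0,0,-0.0143,0.0472,0,-1,0,0,0,-0.0143,0.0472,0,-1,0,0,0,-0.0143,0.0472,0,-1]}}

```text
clock: 10.95
eef_pos: [543.9, -174.1, 222.9]
tool_rot: [3.141, -0.002, 0.145]
force: [0.1, 0.5, -0.0]
width: 85.2
gripper_force: 0.0
```

Emit:
{"method": "carry_out", "body": {"deltas": [0,0,-8.5,0,0,0,-1,0,0,-8.5,0,0,0,-1,0,0,-8.5,0,0,0,-1,0,0,-8.5,0,0,0,-1,0,0,-8.6,0,0,0,-1,0,0,0,0,0,0,-1]}}

```text
clock: 11.7
eef_pos: [544.2, -172.8, 222.8]
tool_rot: [3.14, -0.001, 0.887]
force: [0.5, -0.4, -0.1]
width: 85.5
gripper_force: 0.0
```

```bash
python3 go.py 544.5 -172.1 51.5 50.9
```

```text
t11.70 [ 544.2 -172.8  222.8] yaw50.8 w85.5 g0.0 F [ 0.5 -0.4 -0.1]
turn [ 0.1 -0.1 -0.1] shift now [  0.6  -0.5 171.3] shift after turn [  0.8  -0.2 171.3] q7 -0.03
```

Emit:
{"method": "carry_out", "body": {"deltas": [0,0,0,0.0006,-0.0005,0.038,-1,0,0,0,0,0,0.038,-1,0,0,0,0,0,0.038,-1,0,0,0,0,0,0.038,-1,0,0,0,0,0,0.0125,-1,0,0,0,0,0,0.0065,-1,0,0,0,0,0,0,1,0,0,0,0,0,0,1,0,0,0,0,0,0,1,0,0,0,0,0,0,1,0,0,0,0,0,0,1,0,0,0,0,0,0,1]}}

```text
clock: 13.2
eef_pos: [544.9, -171.8, 51.2]
tool_rot: [3.14, -0.001, 0.889]
force: [0.2, 0.5, 6.1]
width: 23.8
gripper_force: 58.5
```

```bash
python3 go.py 538.2 208.6 51.5 8.4
```

```text
t13.20 [ 544.9 -171.8   51.2] yaw50.9 w23.8 g58.5 F [0.2 0.5 6.1]
turn [ 0.1 -0.1 42.5] shift now [ 291.1 -244.9   -0.4] shift after turn [ 4.890e+01 -3.773e+02 -3.000e-01] q7 0.12
```

Emit:
{"method": "carry_out", "body": {"deltas": [0,0,0,0,0,-0.02,1,0,0,0,0,0,-0.03,1,0,0,0,0,0,-0.04,1,0,0,0,0,0,-0.03,1,0,0,0,0.02,-0.0168,0,1,0,0,0,0.03,-0.0252,0,1,0,0,0,0.035,-0.0295,0,1,0,0,0,0.035,-0.0295,0,1,0,0,0,0.035,-0.0295,0,1,0,0,0,0.035,-0.0295,0,1,0,0,0,0.035,-0.0295,0,1,0,0,0,0.035,-0.0295,0,1]}}

```text
clock: 14.7
eef_pos: [536.9, 169.9, 169.8]
tool_rot: [-3.141, 0.001, 0.889]
force: [1.3, -0.3, -2.9]
width: 23.7
gripper_force: 59.5
```

Emit:
{"method": "carry_out", "body": {"deltas": [0,0,0,0.02,-0.0168,0,1,0,0,0,0.011,-0.0092,0,1,0,0,6,0,0,0,1,0,0,8,0,0,0,1,0,0,8,0,0,0,1,0,0,8,0,0,0,1,0,0,8,0,0,0,1,0,0,4.5,0,0,0,1,0,0,0,0,0,0,1]}}

```text
clock: 15.82
eef_pos: [537.1, 207.8, 170.1]
tool_rot: [3.141, 0.001, 0.147]
force: [0.5, 0.9, -4.1]
width: 23.7
gripper_force: 59.4
```

```bash
python3 go.py 538.2 208.6 50.2 8.4
```

```text
t15.82 [537.1 207.8 170.1] yaw8.4 w23.7 g59.4 F [ 0.5  0.9 -4.1]
turn [0.1 0.1 0. ] shift now [  1.4  -0.7 119.9] shift after turn [  1.2  -0.6 119.9] q7 -1.20
```

Emit:
{"method": "carry_out", "body": {"deltas": [0,0,0,0.0014,-0.0007,0.025,1,0,0,0,0,0,0.035,1,0,0,0,0,0,0.03,1,0,0,0,0,0,0.017,1,0,0,0,0,0,0.007,1,0,0,0,0,0,0.0035,1,0,0,0,0,0,0,1,0,0,0,0,0,0,1]}}

```text
clock: 16.82
eef_pos: [539.0, 210.0, 53.6]
tool_rot: [-3.141, -0.001, 0.148]
force: [-0.6, 0.7, -3.7]
width: 23.5
gripper_force: 59.4
```

Emit:
{"method": "carry_out", "body": {"deltas": [0,0,0,0,0,0.001,1,0,0,0,0,0,0,1]}}

```text
clock: 17.08
eef_pos: [538.6, 209.9, 52.1]
tool_rot: [-3.141, -0.0, 0.148]
force: [0.7, 0.4, -3.7]
width: 23.4
gripper_force: 59.4
```

Emit:
{"method": "carry_out", "body": {"deltas": [0,0,0,0,0,0.0008,1,0,0,0,0,0,0,1]}}

```text
clock: 17.32
eef_pos: [538.5, 209.8, 51.0]
tool_rot: [-3.142, 0.0, 0.147]
force: [0.3, -0.5, -3.5]
width: 23.5
gripper_force: 59.4
```

Emit:
{"method": "carry_out", "body": {"deltas": [0,0,0,0,0,0.0008,1,0,0,0,0,0,0,1]}}

```text
clock: 17.58
eef_pos: [538.6, 209.7, 50.3]
tool_rot: [-3.142, -0.0, 0.147]
force: [-0.1, 0.2, -2.8]
width: 23.7
gripper_force: 59.7
```

Emit:
{"method": "carry_out", "body": {"deltas": [0,0,0,0,0,0.0006,1,0,0,0,0,0,0,1]}}

```text
clock: 17.82
eef_pos: [538.7, 209.7, 50.3]
tool_rot: [-3.141, -0.0, 0.147]
force: [-1.7, 0.4, 4.0]
width: 23.9
gripper_force: 60.0
```

Emit:
{"method": "carry_out", "body": {"deltas": [0,0,0,0,0,0,-1,0,0,0,0,0,0,-1,0,0,0,0,0,0,-1,0,0,0,0,0,0,-1,0,0,0,0,0,-0.02,-1,0,0,0,0,0,-0.04,-1,0,0,0,0,0,-0.04,-1,0,0,0,0,0,-0.04,-1,0,0,0,0,0,-0.03,-1]}}

```text
clock: 18.95
eef_pos: [539.1, 209.5, 222.9]
tool_rot: [-3.141, -0.003, 0.147]
force: [-0.4, 0.2, 0.2]
width: 85.2
gripper_force: 0.0
```

Emit:
{"method": "carry_out", "body": {"deltas": [0,0,0,-0.0108,0.0463,0,-1,0,0,0,-0.0108,0.0463,0,-1,0,0,0,-0.0108,0.0463,0,-1,0,0,0,-0.0108,0.0463,0,-1,0,0,0,-0.0108,0.0463,0,-1,0,0,0,-0.0108,0.0463,0,-1,0,0,0,-0.0108,0.0463,0,-1,0,0,0,-0.0108,0.0463,0,-1,0,0,0,-0.0108,0.0463,0,-1]}}

```text
clock: 20.08
eef_pos: [503.3, -218.5, 221.1]
tool_rot: [3.141, -0.001, 0.147]
force: [1.1, -0.3, -1.3]
width: 85.5
gripper_force: 0.0
```

Emit:
{"method": "carry_out", "body": {"deltas": [0,0,-8.5,0,0,0,-1,0,0,-8.5,0,0,0,-1,0,0,-8.5,0,0,0,-1,0,0,-8.5,0,0,0,-1,0,0,-8.5,0,0,0,-1,0,0,0,0,0,0,-1]}}

```text
clock: 20.82
eef_pos: [503.5, -217.2, 220.9]
tool_rot: [3.14, -0.001, 0.887]
force: [-0.0, -0.1, -0.2]
width: 85.3
gripper_force: 0.0
```

```bash
python3 go.py 503.5 -216.8 24 50.9
python3 - <<'E'
from h import *
top=ctrl.get_image("top");a=cv2.resize(top[140:300,120:430],None,fx=2.5,fy=2.5,interpolation=cv2.INTER_CUBIC)
cv2.imwrite("pics/t3.png",a[:,:,::-1])
E
```

```text
t20.82 [ 503.5 -217.2  220.9] yaw50.8 w85.3 g0.0 F [-0.  -0.1 -0.2]
turn [ 0.1 -0.  -0.1] shift now [  0.2  -0.4 196.9] shift after turn [  0.3  -0.2 196.9] q7 0.07
```

View pics/t3.png

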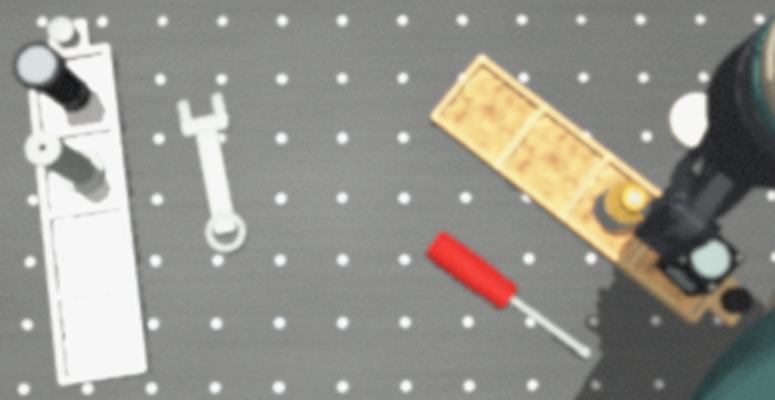

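The tube (37,66) and post (42,150) stand in the first two rack bays. Now the objective.

Emit:
{"method": "carry_out", "body": {"deltas": [0,0,0,0.0002,-0.0004,0.038,-1,0,0,0,0,0,0.038,-1,0,0,0,0,0,0.038,-1,0,0,0,0,0,0.038,-1,0,0,0,0,0,0.03,-1,0,0,0,0,0,0.016,-1,0,0,0,0,0,0,1,0,0,0,0,0,0,1,0,0,0,0,0,0,1,0,0,0,0,0,0,1,0,0,0,0,0,0,1,0,0,0,0,0,0,1]}}

```text
clock: 22.38
eef_pos: [504.2, -216.6, 23.1]
tool_rot: [3.14, -0.001, 0.889]
force: [0.2, 0.3, 6.8]
width: 31.6
gripper_force: 59.2
```

```bash
python3 go.py 473.8 199.2 23 8.4
```

```text
t22.38 [ 504.2 -216.6   23.1] yaw50.9 w31.6 g59.2 F [0.2 0.3 6.8]
turn [ 0.1 -0.1 42.5] shift now [ 3.037e+02 -2.857e+02 -2.000e-01] shift after turn [ 3.070e+01 -4.158e+02  1.000e-01] q7 0.26
```

Emit:
{"method": "carry_out", "body": {"deltas": [0,0,0,0,0,-0.02,1,0,0,0,0,0,-0.03,1,0,0,0,0,0,-0.04,1,0,0,0,0,0,-0.03,1,0,0,0,0.02,-0.0188,0,1,0,0,0,0.03,-0.0282,0,1,0,0,0,0.033,-0.031,0,1,0,0,0,0.033,-0.031,0,1,0,0,0,0.033,-0.031,0,1,0,0,0,0.033,-0.031,0,1,0,0,0,0.033,-0.031,0,1,0,0,0,0.033,-0.031,0,1]}}

```text
clock: 23.88
eef_pos: [478.5, 124.8, 142.2]
tool_rot: [3.141, -0.001, 0.889]
force: [-0.0, -0.1, -2.0]
width: 32.1
gripper_force: 59.7
```

Emit:
{"method": "carry_out", "body": {"deltas": [0,0,0,0.033,-0.031,0,1,0,0,0,0.015,-0.0141,0,1,0,0,0,0.008,-0.0075,0,1,0,0,6,0,0,0,1,0,0,8,0,0,0,1,0,0,8,0,0,0,1,0,0,8,0,0,0,1,0,0,8,0,0,0,1,0,0,4.5,0,0,0,1,0,0,0,0,0,0,1]}}

```text
clock: 25.12
eef_pos: [473.3, 198.9, 141.9]
tool_rot: [3.141, -0.0, 0.147]
force: [0.4, -1.1, -1.3]
width: 31.6
gripper_force: 59.6
```

```bash
python3 go.py 473.8 199.2 22.2 8.4;python3 - <<'E'
from h import *
im=ctrl.get_image("wrist");cv2.imwrite("pics/w4.png",im[:,:,::-1])
E
```

```text
t25.12 [473.3 198.9 141.9] yaw8.4 w31.6 g59.6 F [ 0.4 -1.1 -1.3]
turn [ 0. -0.  0.] shift now [  0.6  -0.2 119.7] shift after turn [  0.6  -0.2 119.7] q7 -1.12
```

View pics/w4.png

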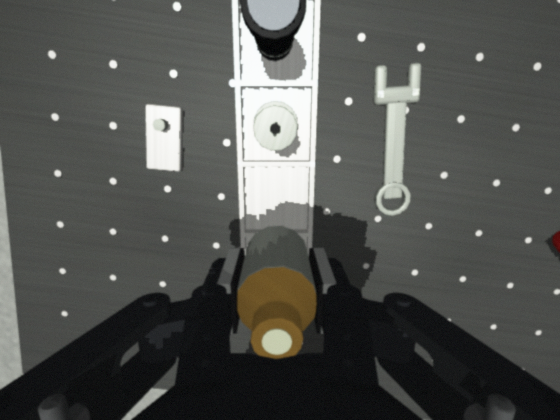

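The objective hangs upright at (277,300). The post (275,126) and tube stand centred in their bays ahead, so I'll lower it.

Emit:
{"method": "carry_out", "body": {"deltas": [0,0,0,0.0006,-0.0002,0.025,1,0,0,0,0,0,0.035,1,0,0,0,0,0,0.03,1,0,0,0,0,0,0.017,1,0,0,0,0,0,0.007,1,0,0,0,0,0,0.0035,1,0,0,0,0,0,0,1,0,0,0,0,0,0,1]}}

```text
clock: 26.18
eef_pos: [474.2, 200.3, 24.8]
tool_rot: [-3.141, -0.001, 0.148]
force: [-0.6, 0.1, -1.5]
width: 31.6
gripper_force: 59.6
```

Emit:
{"method": "carry_out", "body": {"deltas": [0,0,0,0,0,0.001,1,0,0,0,0,0,0,1]}}

```text
clock: 26.42
eef_pos: [473.7, 200.2, 23.3]
tool_rot: [-3.141, -0.0, 0.148]
force: [0.4, -0.9, -0.7]
width: 31.9
gripper_force: 59.6
```

Emit:
{"method": "carry_out", "body": {"deltas": [0,0,0,0,0,0.0008,1,0,0,0,0,0,0,1]}}

```text
clock: 26.68
eef_pos: [473.7, 200.0, 22.3]
tool_rot: [3.142, 0.0, 0.147]
force: [-1.1, -0.0, -1.4]
width: 31.8
gripper_force: 59.6
```

Emit:
{"method": "carry_out", "body": {"deltas": [0,0,0,0,0,0.0008,1,0,0,0,0,0,0,1]}}

```text
clock: 26.92
eef_pos: [473.7, 200.0, 22.1]
tool_rot: [-3.141, -0.0, 0.147]
force: [-1.3, 0.3, 4.7]
width: 31.7
gripper_force: 60.5
```

```bash
python3 go.py 459.7 -274.3 26 44.6
```

```text
t26.93 [473.7 200.   22.1] yaw8.4 w31.7 g60.5 F [-1.3  0.3  4.7]
turn [ -0.   -0.  -36.2] shift now [-83.5 467.1  -4.2] shift after turn [-343.1  327.9   -3.9] q7 -0.93
```

Emit:
{"method": "carry_out", "body": {"deltas": [0,0,0,0,0,0,-1,0,0,0,0,0,0,-1,0,0,0,0,0,0,-1,0,0,0,0,0,0,-1,0,0,0,0,0,-0.02,-1,0,0,0,0,0,-0.04,-1,0,0,0,0,0,-0.04,-1,0,0,0,0,0,-0.04,-1,0,0,0,0,0,-0.04,-1]}}

```text
clock: 28.05
eef_pos: [473.5, 200.0, 202.9]
tool_rot: [3.142, 0.0, 0.147]
force: [0.2, 0.7, 0.6]
width: 85.5
gripper_force: 0.0
```

Emit:
{"method": "carry_out", "body": {"deltas": [0,0,0,-0.0084,0.0467,0,-1,0,0,0,-0.0084,0.0467,0,-1,0,0,0,-0.0084,0.0467,0,-1,0,0,0,-0.0084,0.0467,0,-1,0,0,0,-0.0084,0.0467,0,-1,0,0,0,-0.0084,0.0467,0,-1,0,0,0,-0.0084,0.0467,0,-1,0,0,0,-0.0084,0.0467,0,-1,0,0,0,-0.0084,0.0467,0,-1,0,0,0,-0.0084,0.0467,0,-1]}}

```text
clock: 29.3
eef_pos: [459.0, -275.6, 201.5]
tool_rot: [-3.141, -0.0, 0.147]
force: [0.7, 0.0, -0.5]
width: 85.4
gripper_force: 0.0
```

Emit:
{"method": "carry_out", "body": {"deltas": [0,0,-9,0,0,0,-1,0,0,-9,0,0,0,-1,0,0,-9,0,0,0,-1,0,0,-9.2,0,0,0,-1,0,0,0,0,0,0,-1]}}

```text
clock: 29.92
eef_pos: [459.1, -274.2, 201.7]
tool_rot: [-3.141, -0.001, 0.777]
force: [-0.3, 0.1, 0.2]
width: 85.1
gripper_force: 0.0
```

```bash
python3 go.py 459.7 -274.3 26 44.6;python3 - <<'E'
from h import *
c=ctrl.calibration("wrist");im=ctrl.get_image("wrist");cv2.imwrite("pics/w5.png",im[:,:,::-1]);print(proj((459.7,-274.3,67),c))
E
```

```text
t29.93 [ 459.1 -274.2  201.7] yaw44.5 w85.1 g0.0 F [-0.3  0.1  0.2]
turn [-0.  -0.  -0.1] shift now [  0.3   0.5 175.7] shift after turn [  0.4   0.5 175.7] q7 0.14
[276.73511152 195.51159738]
```

View pics/w5.png

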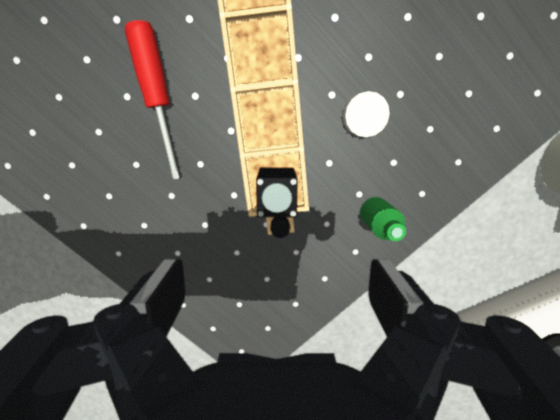

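The cube's window is at (277,197), as predicted, with its sides square to the jaws. The green decoy at (385,218) is well clear of the finger path.

Emit:
{"method": "carry_out", "body": {"deltas": [0,0,0,0.0003,0.0005,0.038,-1,0,0,0,0,0,0.038,-1,0,0,0,0,0,0.038,-1,0,0,0,0,0,0.038,-1,0,0,0,0,0,0.0155,-1,0,0,0,0,0,0.0075,-1,0,0,0,0,0,0,1,0,0,0,0,0,0,1,0,0,0,0,0,0,1,0,0,0,0,0,0,1,0,0,0,0,0,0,1,0,0,0,0,0,0,1]}}

```text
clock: 31.48
eef_pos: [460.5, -274.7, 27.7]
tool_rot: [3.14, -0.001, 0.779]
force: [-1.1, 0.2, 6.3]
width: 36.9
gripper_force: 60.6
```

```bash
python3 go.py 409.5 189.7 26 8.4
```

```text
t31.48 [ 460.5 -274.7   27.7] yaw44.6 w36.9 g60.6 F [-1.1  0.2  6.3]
turn [ 0.1 -0.1 36.2] shift now [ 290.  -366.2    1.4] shift after turn [  17.4 -466.8    1.7] q7 0.33
```

Emit:
{"method": "carry_out", "body": {"deltas": [0,0,0,0,0,-0.02,1,0,0,0,0,0,-0.03,1,0,0,0,0,0,-0.04,1,0,0,0,0,0,-0.03,1,0,0,0,0.015,-0.019,0,1,0,0,0,0.025,-0.0316,0,1,0,0,0,0.027,-0.0341,0,1,0,0,0,0.027,-0.0341,0,1,0,0,0,0.027,-0.0341,0,1,0,0,0,0.027,-0.0341,0,1,0,0,0,0.027,-0.0341,0,1,0,0,0,0.027,-0.0341,0,1]}}

```text
clock: 32.98
eef_pos: [424.0, 50.6, 146.9]
tool_rot: [3.141, -0.001, 0.779]
force: [0.8, 0.7, -0.8]
width: 37.3
gripper_force: 60.3
```

Emit:
{"method": "carry_out", "body": {"deltas": [0,0,0,0.027,-0.0341,0,1,0,0,0,0.027,-0.0341,0,1,0,0,0,0.022,-0.0278,0,1,0,0,0,0.012,-0.0151,0,1,0,0,6,0,0,0,1,0,0,8,0,0,0,1,0,0,8,0,0,0,1,0,0,8,0,0,0,1,0,0,6.2,0,0,0,1,0,0,0,0,0,0,1]}}

```text
clock: 34.22
eef_pos: [408.6, 190.1, 146.7]
tool_rot: [3.141, -0.0, 0.149]
force: [0.3, 0.4, -2.2]
width: 37.5
gripper_force: 60.2
```

```bash
python3 go.py 409.5 189.7 26 8.4
```

```text
t34.23 [408.6 190.1 146.7] yaw8.5 w37.5 g60.2 F [ 0.3  0.4 -2.2]
turn [ 0.  -0.   0.1] shift now [  0.9   0.5 120.7] shift after turn [  0.9   0.6 120.7] q7 -1.09
```

Emit:
{"method": "carry_out", "body": {"deltas": [0,0,0,0.0009,0.0008,0.025,1,0,0,0,0,0,0.035,1,0,0,0,0,0,0.03,1,0,0,0,0,0,0.017,1,0,0,0,0,0,0.007,1,0,0,0,0,0,0.0035,1,0,0,0,0,0,0,1,0,0,0,0,0,0,1]}}

```text
clock: 35.22
eef_pos: [410.0, 189.5, 29.5]
tool_rot: [-3.141, -0.001, 0.148]
force: [-0.3, -0.1, -1.1]
width: 37.3
gripper_force: 60.2
```

Emit:
{"method": "carry_out", "body": {"deltas": [0,0,0,0,0,0.001,1,0,0,0,0,0,0,1]}}

```text
clock: 35.48
eef_pos: [409.8, 189.5, 28.2]
tool_rot: [-3.142, -0.0, 0.148]
force: [-0.2, 0.0, -1.8]
width: 37.6
gripper_force: 60.2
```

Emit:
{"method": "carry_out", "body": {"deltas": [0,0,0,0,0,0.0008,1,0,0,0,0,0,0,1]}}

```text
clock: 35.72
eef_pos: [409.7, 189.4, 27.3]
tool_rot: [-3.142, 0.0, 0.147]
force: [0.2, -0.6, -1.0]
width: 37.6
gripper_force: 60.2
```

Emit:
{"method": "carry_out", "body": {"deltas": [0,0,0,0,0,0.0008,1,0,0,0,0,0,0,1]}}

```text
clock: 35.98
eef_pos: [409.8, 189.3, 26.7]
tool_rot: [-3.141, -0.0, 0.147]
force: [-0.6, 0.4, 3.3]
width: 37.3
gripper_force: 60.6
```

Emit:
{"method": "carry_out", "body": {"deltas": [0,0,0,0,0,0.0004,1,0,0,0,0,0,0,1]}}

```text
clock: 36.22
eef_pos: [409.7, 189.4, 26.7]
tool_rot: [-3.141, -0.0, 0.147]
force: [-2.4, 0.2, 8.9]
width: 37.6
gripper_force: 61.6
```

Contact. I'll release, rise and move aside for a final look.

Emit:
{"method": "carry_out", "body": {"deltas": [0,0,0,0,0,0,-1,0,0,0,0,0,0,-1,0,0,0,0,0,0,-1,0,0,0,0,0,0,-1,0,0,0,0,0,-0.02,-1,0,0,0,0,0,-0.04,-1,0,0,0,0,0,-0.04,-1,0,0,0,0,0,-0.04,-1,0,0,0,0,0,-0.04,-1]}}

```text
clock: 37.35
eef_pos: [409.3, 189.2, 207.3]
tool_rot: [3.141, 0.001, 0.147]
force: [0.8, 0.6, 0.5]
width: 85.6
gripper_force: 0.0
```

Emit:
{"method": "carry_out", "body": {"deltas": [0,0,0,0,0.04,0,-1,0,0,0,0,0.04,0,-1,0,0,0,0,0.04,0,-1,0,0,0,0,0.04,0,-1,0,0,0,0,0.04,0,-1,0,0,0,0,0,0,-1]}}

```text
clock: 38.1
eef_pos: [439.3, -11.8, 206.5]
tool_rot: [3.14, -0.001, 0.141]
force: [0.2, -0.2, 0.2]
width: 85.7
gripper_force: 0.0
```

Run:
```python
from h import *
s=ctrl.read_state();print(s["clock"],s["eef_pos"])
a=ctrl.get_image("top")[140:300,110:270];b=ctrl.get_image("side")[140:240,160:320]
a=cv2.resize(a,(480,480),interpolation=cv2.INTER_CUBIC);b=cv2.resize(b,(768,480),interpolation=cv2.INTER_CUBIC)[:,40:360]
cv2.imwrite("pics/end.png",np.hstack([a,b])[:,:,::-1])
```

```text
38.1 [439.33029852 -11.79348473 206.50617796]
```

View pics/end.png

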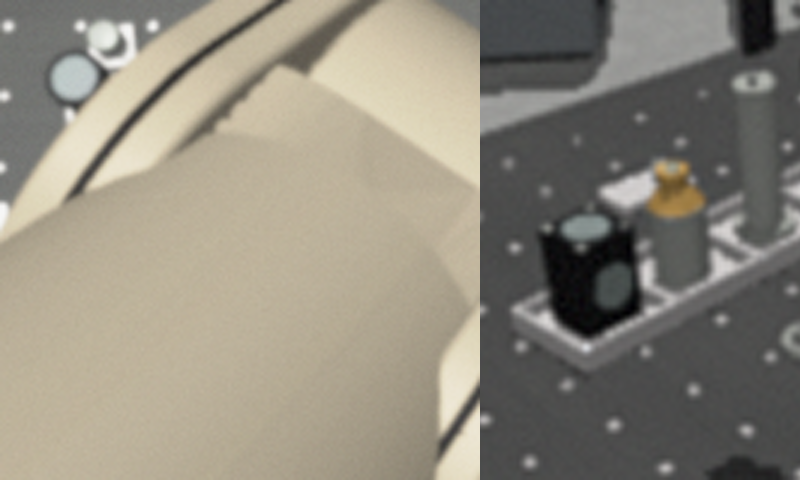

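In the side view, the cube (590,270), objective (680,230) and post (755,160) stand upright in their bays. In the top view the tube (75,78) stands next to the steel knob (103,37). I'm handing it in.

```bash
python3 -c "
from cell import ctrl
print(ctrl.finish_job())"
```

```text
the job is handed in; nothing more can be done
None
```

All four parts are standing upright in the rack in reverse order (tube next to the rack's knob, then post, objective and cube), and I handed the job in at about 38 s; no verdict came back.

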